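Pop the tool case lid by its hidden release notch

TASK

Open the flat tool case by feel: with the gripper's fingers closed, set the fingertips on top of the aluminium front edge near its left-hand end (the robot's left) and run them along to the right until they find the notch, then press the release tab inside it fully down so that the lid pops ajar, and move clear. Do not touch or pry the lid itself, and leave everything else on the table where it is.

Things in the scene. Friction and masses are not known exactly. Their poses are not given: they have to be found in the camera images.
- case: Flat grey tool case, 390 mm wide (y), 268 mm deep (x), fixed to the table, its lid hinged at the far side. Origin: mid-width, on the table; x points away from the robot, y to the robot's left. Along its front, from x = -148 to -100 mm, lies a level aluminium edge strip, seen from y = -95 to +95 mm between two black corner blocks that stand 2 mm higher. All rigid.
- edge_mid (a point): Fixed point midway along the front edge strip, on its centreline (case x = -124 mm, y = 0), level with its top, 75 mm above the table; axes as the case's. The strip has one notch, 50 mm long in y, open upwards and to the front, its centre anywhere from y = -62 to +30 mm of this point (this point does not show where): to be found.
- release (a joint): The release tab, the notch's floor, of the same aluminium, 14 mm below the strip's top: how far it is pressed down, in m. 0 = untouched, 0.008 = fully down (hard stop, 22 mm below the strip's top). It goes straight down, resists with about 5 N, has no return spring and stays where it is left.
- lid: The case's grey lid plate, 208 x 388 x 8 mm, top flush with the strip (low ribs 2 mm higher) when shut, front edge at case x = -89 mm. Origin on the hinge line at the far side (case x = +120 mm, 71 mm above the table). Level when shut; pressing the tab levers it up, 15 rad per m, to 0.12 rad with the tab fully down (front edge then about 25 mm higher), and it stays there.
- pin_holder: Bystander, loose: a round brass flower pin-holder, 64 mm across, 26 mm high, in front of the case. Origin: centre of its underside.
- wire_spool: Bystander, loose: a small green wire spool standing on its flange, 52 mm across, 32 mm high, in front of the case. Origin: centre of its underside.
- shears: Bystander, loose: flower shears lying flat, about 150 mm long, 14 mm high, in front of the case. Origin: under the pivot.
- pine_pot: Bystander, loose: a twig-clad pot (110 mm across, 70 mm high) of pine and flowers, 170 mm high in all, to the left of the case. Origin: centre of its underside.
- mug: Bystander, loose: a white mug, 76 mm across, 85 mm high, to the right of the case. Origin: centre of its underside.
- jar: Bystander, loose: a glass jar with a steel cap, 60 mm across, 90 mm high, to the right of the case. Origin: centre of its underside.
- notebook: Bystander, loose: a plum notebook lying flat, 150 x 105 x 12 mm, to the left of the case. Origin: centre of its underside.

How it is judged (in metres and radians):
On the way, in this order (a step that is already met when the one before it is completed fails the run):
1. the fingertips touch the front edge near its left-hand end (grasp point more than 55 mm left of the middle of the edge), with the tab not yet pressed (contact force between the fingers and case above 0.4 N and y of the grasp point in the frame of case above 0.055 m and x of the grasp point in the frame of case below -0.08 m and value of joint release below 0.001 m), for 0.1 s.
2. the release tab in the notch is pressed fully down by the fingers (value of joint release above 0.0065 m and contact force between the fingers and case above 0.4 N), for 0.05 s.
At the end, for the whole second after the job is handed in: The release tab is down by more than 6.5 mm of its 8 mm, and the lid stands ajar (more than 0.09 rad) and at rest (value of joint release above 0.0065 m and angle between lid's own z axis and vertical above 0.09 rad and angular speed of lid below 0.03 rad/s); the robot touches nothing.
It fails at once if the robot touches or pries the lid (more than 1 N) (contact force between any of the arm, the fingers and lid above 1 N).
It fails at once if a bystander is lifted or shifted by more than 15 mm (distance of any of pin_holder, wire_spool, shears, pine_pot, mug, jar, notebook from where it was at the start of the episode above 0.015 m).
It also fails if it takes over 54 s, if anything falls off the work surface, if the arm or the gripper's body presses on something with over 40 N, if the wrist force passes 120 N, or if a joint passes its speed limit or range.

ROBOT

A 6-joint arm with a two-finger parallel gripper is mounted at the origin on the work surface. World frame = base frame: x ahead of the robot, y to its left, z up, the work surface at z = 0. Lengths are in mm, angles in rad, forces in N, time in s.
With the tool pointing down it reaches from about 300 to 1000 mm from the base axis. Payload 5.1 kg.
Tool frame: the origin (TCP) lies on the centre line of the jaws, within the pads' length; the fingertips stand 19 mm ahead of it and the grasp point (between the pads) is the TCP (tcp_to_tips is the distance from the TCP to the fingertips, in mm); z points along the fingers, x is the direction in which the jaws open and shut, and the axes are right-handed (so a half turn about z gives the same grasp; the last joint's range is limited). The gripper opens to 95 mm and grips with 3 to 60 N. Pads are 20 mm wide; open, the fingers measure 119 mm over their backs; the gripper's body (75 mm by 180 mm) begins 59 mm behind the grasp point.
Start: joints at [1.081, 0.124, 1.65, -0, 1.367, -0.083], TCP at [257.206, 596.934, 233.656] pointing down, gripper open.
Joint ranges: [-2.61, 2.61], [-1.02, 2.33], [0.03, 2.71], [-1.35, 4.49], [0.32, 2.68], [-2.91, 2.91]. Speed limits (rad/s): [2.57, 2.57, 3.14, 3.14, 3.14, 3.14].

INTERFACE

Orientations are given as a unit quaternion [x, y, z, w].
In Python, from workcell import * gives the robot as it stands. The module is installed in compiled form; this text tells all that it offers.
- The arm moves only by the shell command python3 -m crank 'ROWS'. ROWS is JSON, a list of rows, each a list of 7 numbers: the shift along the world's x, y, z in mm, then the turn, a rotation vector about the world's x, y, z in degrees, then the finger opening in mm, from 0 to 95.1. A call has 1 to 20 rows; each row shifts and turns the commanded pose from where the row before left it; what a row does not reach is not made up. A row lasts 1/10 s, in which the tool goes at most 50 mm and 8.59 degrees, less where a joint would pass 70% of its speed; a pose out of reach is approached as far as the arm can. A call with a gripper value outside its range is refused whole. The fingers move at their own pace and stop on an object; the grip force is fixed at half the most. Time passes only in rows, so rows that do not move let the fingers close. It gives the time, the measured TCP pose, the force and the opening at its end, in the units of the state.
- observe(): the state, without advancing time (a new reading comes with each control period).
- snapshot(name): name is "scene" or "side" or "wrist"; returns a dict with "image" (400x640x3 uint8, red, green, blue), "depth" (400x640 float32, mm along the optical axis (not along the pixel's ray), 0 where there is no reading), "camera_matrix" (3x3 intrinsics, pixels), "camera_from_world" (4x4, takes a point from world to camera coordinates). Camera axes: x right, y up, looking along -z (the intrinsics and any distortion apply to the point x, -y, -z); pixel columns grow to the right and rows downward; lengths in mm; the calibration is good to about 2 mm. A picture is of the moment at which its call begins.
- close_job(): hands the job in, once; it reports no verdict.
Trained networks look in a picture, given as the dict that the camera call returned (one of the last four; its "shot" number tells which), for a name from the list of things; names that differ only in an ending like _2 or _b are one class to them, and where a whole thing is asked for, a point or a joint stands for the part that bears it (a point fixed in the world has none). Each returns a list of dicts, best first, with "p" (0 to 1); they miss things now and then, are a little off and sometimes report something else, mostly with a low value. They report only what shows in the picture. A call takes as long as a camera call.
- recognise(picture, label): "at" ([x, y, z] in mm, in world coordinates, good to about 4 mm: the middle of the surface that is visible of it).
- spot_point(picture, label): "at" ([x, y, z] in mm, in world coordinates, good to about 4 mm: a listed point, or the origin of a listed thing).
The state is a dict: "time_s": time; "q": joint angles; "qvel": joint speeds; "joint_torque": joint torques, N m; "ee_pos": TCP position; "tcp_rot": TCP orientation; "wrist_force": force on the tool from outside, world axes, zero at the start; "moment": the same for the moment, N m; "opening": finger opening in mm.
Only numpy, scipy, OpenCV 4.12 (cv2) and the standard library are available. Lean on these libraries where they do the work, as an engineer would, in place of code of your own. Each camera call takes 0.05 s, during which the arm holds its last target. There are 200 camera calls.

## Working session

There is one attempt and no reset: what is moved stays moved. The work goes in short steps, Python scripts to look and compute and a shell command to move; the robot and the scene stay as the last step left them, time stands still between calls to the robot, and variables do not carry over. Pictures are saved under pics/ and viewed, about 8 in all and at most 12, crops included, and the job is handed in when it is done.

```bash
mkdir -p pics; python3 - <<'E'
from workcell import *
import cv2,numpy as np
s=observe();print(s['time_s'],s['ee_pos'],s['tcp_rot'],s['wrist_force'],s['opening'])
for n in ("scene","side"):
    p=snapshot(n);cv2.imwrite(f"pics/{n}0.png",p["image"][:,:,::-1])
    for l in ("case","edge_mid","lid","pin_holder","wire_spool","shears","pine_pot","mug","jar","notebook"):
        r=spot_point(p,l);print(n,l,[(np.round(a["at"],0),round(a["p"],2)) for a in r[:2]])
    print(p["camera_from_world"].round(3).tolist())
E
```

```text
0.0 [256.93130292 596.42917257 232.41406089] [ 8.35373637e-01  5.49681623e-01 -8.83721404e-04  4.67435721e-04] [-0.86348027 -0.19606462  0.29780348] 95.03815020380416
scene case [(array([577., -37.,  -0.]), 0.68)]
scene edge_mid [(array([451., -48.,  75.]), 0.97)]
scene lid [(array([698., -27.,  66.]), 0.81)]
scene pin_holder [(array([360.,  -9.,  -3.]), 0.56), (array([ 484., -334.,    4.]), 0.34)]
scene wire_spool [(array([ 362., -182.,   -1.]), 0.88)]
scene shears [(array([342., 101.,   0.]), 0.73)]
scene pine_pot [(array([583., 275.,   2.]), 0.8), (array([ 602., -308.,    0.]), 0.6)]
scene mug [(array([ 481., -337.,    3.]), 0.85)]
scene jar [(array([ 603., -307.,    2.]), 0.86), (array([450., -50.,  74.]), 0.28)]
scene notebook [(array([420., 261.,   0.]), 0.93)]
[[0.584, 0.812, 0.006, -367.828], [-0.68, 0.484, 0.551, 338.511], [0.444, -0.325, 0.835, -1200.352], [0.0, 0.0, 0.0, 1.0]]
side case [(array([581., -35.,  -3.]), 0.75)]
side edge_mid [(array([449., -42.,  73.]), 0.91)]
side lid [(array([696., -23.,  68.]), 0.77), (array([420., 268.,   2.]), 0.48)]
side pin_holder [(array([352., -12.,   2.]), 0.97)]
side wire_spool [(array([ 365., -182.,   -2.]), 0.87)]
side shears [(array([350., 102.,  -0.]), 0.79)]
side pine_pot [(array([585., 270.,  -3.]), 0.63)]
side mug []
side jar [(array([ 600., -308.,    1.]), 0.8)]
side notebook [(array([418., 262.,   2.]), 0.73)]
[[0.77, -0.637, 0.012, -407.19], [0.408, 0.507, 0.76, -312.578], [-0.49, -0.58, 0.65, -894.426], [0.0, 0.0, 0.0, 1.0]]
```

View pictures.

View pics/scene0.png

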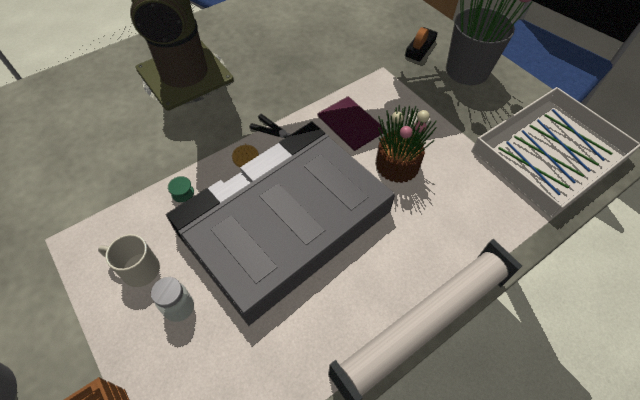

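View pics/side0.png

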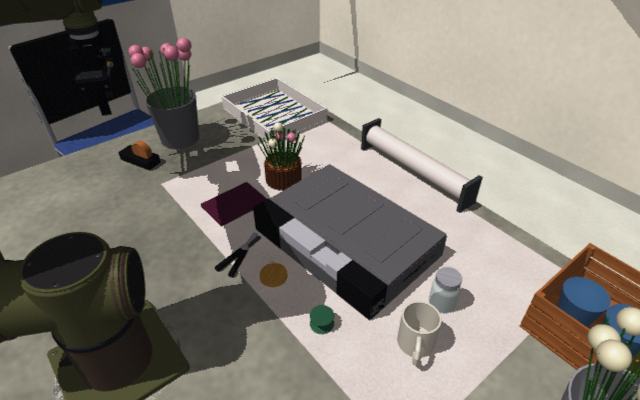

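```bash
cat > h.py <<'E'
from workcell import *
import cv2,numpy as np
def cloud(p):
    d=p["depth"];v,u=np.nonzero(d>0);z=d[v,u].astype(float)
    n=cv2.undistortPoints(np.stack([u,v],1).astype(float)[:,None],p["camera_matrix"],None)[:,0]
    c=np.stack([n[:,0]*z,-n[:,1]*z,-z,np.ones_like(z)])
    return (np.linalg.inv(p["camera_from_world"])@c)[:3].T,p["image"][v,u].astype(int)
E
python3 - <<'E'
from h import *
for n in ("scene","side"):
    w,c=cloud(snapshot(n))
    near=(abs(w[:,0]-560)<200)&(abs(w[:,1]+40)<230)
    top=near&(w[:,2]>68)&(w[:,2]<84)
    r=cv2.minAreaRect(w[top][:,:2].astype(np.float32));print(n,r)
    yaw=r[2]
    yaw=yaw-90 if yaw>45 else yaw
    a=np.radians(yaw);R=np.array([[np.cos(a),-np.sin(a)],[np.sin(a),np.cos(a)]])
    o=np.array(r[0]);k=(w[:,:2]-o)@R
    t=k[top];print('extent',np.percentile(t,[.5,99.5],0).round(0))
    # strip: bright, x near the front
    b=near&(c.sum(1)>350)&(w[:,2]>40)&(w[:,2]<90)&(k[:,0]<-70)
    print(b.sum(),'x',np.percentile(k[b,0],[2,98]),'y',np.percentile(k[b,1],[2,98]))
    print('bright centre->world',R@np.array([np.median(k[b,0]),np.mean(np.percentile(k[b,1],[2,98]))])+o)
    for y in range(-110,111,8):
        m=b&(abs(k[:,1]-y)<4)
        if m.sum(): print(y,m.sum(),np.percentile(w[m,2],[10,50,90]).round(1),np.percentile(k[m,0],[5,95]).round(0))
E
```

```text
scene ((560.0517578125, -35.31040954589844), (271.63446044921875, 390.3518371582031), 5.125699996948242)
extent [[-132. -193.]
 [ 133.  191.]]
1673 x [-132.74975435  -78.21878202] y [-93.6166278   90.46316742]
bright centre->world [453.69506555 -46.43364032]
-110 2 [75.8 75.9 76. ] [-79. -77.]
-102 1 [75.5 75.5 75.5] [-77. -77.]
-94 62 [74.  75.1 76.5] [-130.  -78.]
-86 87 [73.2 75.2 76.9] [-130.  -80.]
-78 84 [74.1 75.4 76.8] [-131.  -81.]
-70 83 [73.8 75.3 76.9] [-131.  -81.]
-62 56 [73.6 75.1 77. ] [-130.  -79.]
-54 61 [59.3 61.6 75.2] [-128.  -79.]
-46 65 [59.7 61.7 75.7] [-129.  -79.]
-38 65 [59.5 61.3 74.6] [-129.  -79.]
-30 66 [59.8 61.9 75.3] [-130.  -79.]
-22 61 [60.  61.5 75.2] [-129.  -80.]
-14 58 [59.8 70.9 76.1] [-131.  -79.]
-6 74 [73.8 75.5 76.8] [-130.  -81.]
2 79 [73.5 75.  77. ] [-130.  -80.]
10 80 [73.9 75.2 76.8] [-131.  -80.]
18 77 [73.7 75.4 76.7] [-130.  -82.]
26 64 [73.7 75.3 77.2] [-130.  -82.]
34 75 [73.6 75.2 77. ] [-132.  -83.]
42 67 [73.6 75.4 76.8] [-131.  -85.]
50 68 [73.7 75.6 76.9] [-131.  -86.]
58 62 [73.5 75.4 76.8] [-131.  -85.]
66 69 [73.7 75.2 77
[... 658 characters left out ...]
 [56.  61.2 63.2] [-131.  -89.]
-38 56 [55.4 61.4 63.2] [-131.  -90.]
-30 73 [53.2 61.3 63.5] [-132.  -90.]
-22 61 [58.6 61.9 63.5] [-132.  -90.]
-14 50 [51.  61.3 75.7] [-133.  -90.]
-6 71 [60.7 75.2 77.3] [-134.  -89.]
2 79 [57.5 75.9 78.2] [-134.  -89.]
10 69 [58.8 74.9 77.5] [-134.  -88.]
18 73 [54.6 75.4 77.3] [-134.  -87.]
26 78 [61.2 75.1 77.8] [-134.  -88.]
34 68 [57.6 75.1 77.9] [-134.  -88.]
42 72 [60.4 75.7 77.3] [-134.  -88.]
50 65 [58.6 75.1 77.1] [-134.  -89.]
58 70 [60.9 75.2 77. ] [-134.  -87.]
66 68 [58.  75.4 77.7] [-134.  -88.]
74 63 [59.8 75.1 77.3] [-134.  -87.]
82 63 [63.4 75.2 77.2] [-134.  -86.]
90 58 [66.9 75.2 77.1] [-133.  -87.]
98 11 [72.4 75.1 77.1] [-129.  -90.]
```

The notch shows in the depth at strip y ≈ -60 to -12 mm (centre ≈ -36), and the case yaw is 5.1°. I'll close the fingers and move above the left end of the strip, about y +72.

```bash
python3 -m crank '[[10,-40,0,0,0,0,0],[10,-40,0,0,0,7.1,0],[15,-44,0,0,0,7.1,0],[15,-44,0,0,0,7.1,0],[15,-44,0,0,0,7.1,0],[15,-44,0,0,0,0,0],[15,-44,0,0,0,0,0],[15,-44,0,0,0,0,0],[15,-44,0,0,0,0,0],[15,-44,0,0,0,0,0],[15,-44,0,0,0,0,0],[15,-44,0,0,0,0,0],[17,-51,0,0,0,0,0],[0,0,0,0,0,0,0],[0,0,0,0,0,0,0],[0,0,0,0,0,0,0]]'; python3 - <<'E'
from h import *
s=observe();print({k:np.round(s[k],3) for k in s})
p=snapshot("wrist");cv2.imwrite("pics/w1.png",p["image"][:,:,::-1])
E
```

```text
time_s: 2.8
ee_pos: [442.8, 30.2, 233.6]
tcp_rot: [0.675, 0.738, 0.0, -0.0]
wrist_force: [0.2, 0.2, -0.1]
opening: 0.3
{'time_s': np.float64(2.8), 'q': array([-0.053, -0.356,  2.088,  0.   ,  1.409, -1.714]), 'qvel': array([ 0.023, -0.005,  0.001, -0.004, -0.002, -0.002]), 'joint_torque': array([-8.6100e-01, -2.0044e+01, -3.6493e+01, -7.7000e-02,  6.8000e-02,
        2.0000e-03]), 'ee_pos': array([442.773,  30.239, 233.603]), 'tcp_rot': array([ 0.675,  0.738,  0.   , -0.   ]), 'wrist_force': array([ 0.236,  0.192, -0.13 ]), 'moment': array([ 0.055, -0.018,  0.01 ]), 'opening': np.float64(0.284)}
```

View pics/w1.png

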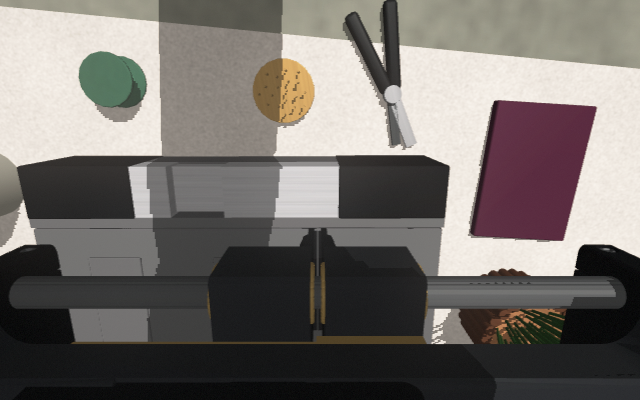

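The wrist view shows the strip between the black corners, u≈130–340, v≈165–215. The notch is at about u 170–225, on the robot's right. I'll cross-check against wrist depth while descending partway.

```bash
python3 -m crank '[[0,-2,-30,0,0,0,0],[0,-2,-40,0,0,0,0],[0,0,-40,0,0,0,0],[0,0,0,0,0,0,0],[0,0,0,0,0,0,0]]'; python3 - <<'E'
from h import *
w,c=cloud(snapshot("wrist"))
a=np.radians(5.12);R=np.array([[np.cos(a),-np.sin(a)],[np.sin(a),np.cos(a)]])
k=(w[:,:2]-[450.3,-45.9])@R
s=observe();print((s["ee_pos"][:2]-[450.3,-45.9])@R,s["wrist_force"])
b=(c.sum(1)>300)&(w[:,2]>50)&(w[:,2]<85)&(abs(k[:,0])<45)&(abs(k[:,1])<110)
for y in range(-104,110,4):
    m=b&(abs(k[:,1]-y)<2)
    if m.sum(): print(y,m.sum(),np.percentile(w[m,2],[10,50,90]).round(1),np.percentile(k[m,0],[5,95]).round(0))
E
```

```text
time_s: 3.35
ee_pos: [442.7, 26.6, 123.9]
tcp_rot: [0.674, 0.739, -0.0, -0.0]
wrist_force: [0.6, -0.3, 0.3]
opening: 0.5
[ 0.15884927 72.50077012] [ 0.23076752 -0.50020573  0.63605977]
-96 41 [74.4 75.5 76.1] [-20.   7.]
-92 379 [66.7 75.9 76.8] [-20.   9.]
-88 502 [74.3 75.9 76.9] [-20.  27.]
-84 583 [74.7 76.  76.8] [-20.  29.]
-80 580 [74.5 76.  76.9] [-20.  29.]
-76 562 [75.  76.  76.8] [-20.  29.]
-72 543 [75.2 76.  76.8] [-19.  29.]
-68 511 [75.4 76.  76.8] [-18.  29.]
-64 495 [75.2 76.  76.9] [-18.  27.]
-60 424 [61.4 62.6 76.6] [-16.  24.]
-56 396 [61.3 62.1 62.9] [-16.  23.]
-52 392 [61.3 62.1 62.9] [-16.  24.]
-48 386 [61.3 62.2 62.9] [-16.  23.]
-44 400 [61.3 62.1 62.9] [-16.  24.]
-40 393 [61.2 62.1 62.9] [-16.  23.]
-36 393 [61.2 62.1 62.9] [-16.  24.]
-32 395 [61.2 62.  62.8] [-16.  24.]
-28 388 [61.2 62.  62.8] [-16.  23.]
-24 394 [61.2 62.  62.9] [-16.  23.]
-20 387 [61.3 62.  62.7] [-16.  23.]
-16 171 [61.4 62.2 62.8] [-17.  23.]
-12 50 [75.2 75.7 76.3] [-17.  25.]
-8 490 [75.1 75.9 76.8] [-18.  25.]
-4 483 [75.2 76.  76.9] [-18.  25.]
0 486 [75.3 76.  76.8] [-18.  2
[... 165 characters left out ...]
6.9] [-19.  10.]
24 334 [75.2 76.  76.8] [-19.  10.]
28 331 [75.1 75.9 76.9] [-19.  10.]
32 330 [75.2 76.  76.8] [-19.  10.]
36 331 [75.2 75.9 76.7] [-19.  10.]
40 324 [75.2 76.  76.7] [-19.  10.]
44 332 [75.3 76.  76.6] [-19.  10.]
48 339 [74.9 75.9 76.8] [-20.  10.]
52 390 [69.7 75.8 76.7] [-20.  10.]
56 381 [67.9 75.8 76.7] [-20.   9.]
60 400 [69.8 75.8 76.6] [-20.  10.]
64 316 [65.4 75.8 76.6] [-20.   5.]
68 297 [65.7 75.8 76.7] [-20.   0.]
72 288 [64.2 75.8 76.6] [-20.  -1.]
76 262 [62.  75.7 76.5] [-20.  -1.]
80 325 [66.7 75.8 76.7] [-20.   2.]
84 362 [66.8 75.8 76.8] [-20.   8.]
88 388 [69.1 75.7 76.7] [-20.  10.]
92 397 [69.5 75.8 76.7] [-20.  10.]
96 198 [65.7 75.7 76.6] [-20.  10.]
```

```bash
python3 -m crank '[[0,0,-15,0,0,0,0],[0,0,-9,0,0,0,0],[0,0,-2,0,0,0,0],[0,0,-1,0,0,0,0],[0,0,0,0,0,0,0]]'; python3 -m crank '[[0,0,-1,0,0,0,0],[0,0,-1,0,0,0,0],[0,0,0,0,0,0,0]]'
```

```text
time_s: 3.9
ee_pos: [443.5, 25.5, 97.5]
tcp_rot: [0.675, 0.738, 0.0, 0.0]
wrist_force: [0.1, -0.0, -0.1]
opening: 0.9
time_s: 4.2
ee_pos: [443.0, 25.5, 94.7]
tcp_rot: [0.675, 0.738, -0.0, -0.0]
wrist_force: [0.4, -0.1, 0.8]
opening: 0.5
```

```bash
python3 -m crank '[[0,0,-1,0,0,0,0],[0,0,0,0,0,0,0]]'; python3 -m crank '[[0,0,-1,0,0,0,0],[0,0,0,0,0,0,0],[0,0,0,0,0,0,0]]'
```

```text
time_s: 4.4
ee_pos: [443.2, 25.5, 94.3]
tcp_rot: [0.675, 0.738, -0.0, -0.0]
wrist_force: [-2.1, -0.7, 4.2]
opening: 0.5
time_s: 4.7
ee_pos: [443.2, 25.5, 94.2]
tcp_rot: [0.675, 0.738, -0.0, -0.0]
wrist_force: [-5.0, 0.5, 11.0]
opening: 0.6
```

Contact with the strip is firm at 11 N, at y ≈ +72. Now sliding right along the case's y axis.

```bash
python3 -m crank '[[0.4,-4,0.5,0,0,0,0],[0.7,-8,0,0,0,0,0],[0.7,-8,0,0,0,0,0],[0.7,-8,0,0,0,0,0],[0.7,-8,0,0,0,0,0],[0.7,-8,0,0,0,0,0],[0,0,0,0,0,0,0]]'; python3 -m crank '[[0.7,-8,0,0,0,0,0],[0.7,-8,0,0,0,0,0],[0.7,-8,0,0,0,0,0],[0,0,0,0,0,0,0]]'
```

```text
time_s: 5.4
ee_pos: [448.1, -19.3, 94.2]
tcp_rot: [0.675, 0.738, 0.001, 0.001]
wrist_force: [-0.3, 0.2, 4.7]
opening: 0.9
time_s: 5.8
ee_pos: [450.2, -43.2, 94.2]
tcp_rot: [0.675, 0.738, 0.001, 0.001]
wrist_force: [1.1, -0.5, 5.3]
opening: 0.2
```

```bash
python3 -m crank '[[0.5,-6,0,0,0,0,0],[0.5,-6,0,0,0,0,0],[0,0,0,0,0,0,0]]'; python3 -m crank '[[0.5,-6,0,0,0,0,0],[0.5,-6,0,0,0,0,0],[0,0,0,0,0,0,0]]';  python3 -m crank '[[0.5,-6,0,0,0,0,0],[0,0,0,0,0,0,0]]'
```

```text
time_s: 6.1
ee_pos: [451.1, -54.8, 94.2]
tcp_rot: [0.675, 0.738, 0.001, 0.001]
wrist_force: [0.1, 2.5, 5.4]
opening: 0.1
time_s: 6.4
ee_pos: [450.7, -67.1, 92.7]
tcp_rot: [0.675, 0.738, -0.0, -0.0]
wrist_force: [0.3, 0.3, -0.2]
opening: 0.4
time_s: 6.6
ee_pos: [451.3, -73.0, 92.7]
tcp_rot: [0.675, 0.738, -0.0, -0.0]
wrist_force: [-0.2, 0.2, 0.5]
opening: 0.9
```

The force vanished and the tips dropped 1.5 mm, so the notch is found. I'll centre in it and press.

```bash
python3 -m crank '[[0.9,-9.5,0,0,0,0,0],[0,0,-5,0,0,0,0],[0,0,-5,0,0,0,0],[0,0,-2,0,0,0,0],[0,0,0,0,0,0,0]]'; python3 -m crank '[[0,0,-2,0,0,0,0],[0,0,-2,0,0,0,0],[0,0,0,0,0,0,0]]';python3 -m crank '[[0,0,-2,0,0,0,0],[0,0,-2,0,0,0,0],[0,0,0,0,0,0,0]]'
```

```text
time_s: 7.1
ee_pos: [452.0, -81.8, 80.6]
tcp_rot: [0.675, 0.738, -0.0, -0.0]
wrist_force: [0.6, -0.0, 0.6]
opening: 0.9
time_s: 7.4
ee_pos: [452.5, -81.9, 77.6]
tcp_rot: [0.675, 0.738, -0.0, -0.0]
wrist_force: [-1.2, 0.7, 2.9]
opening: 0.2
time_s: 7.7
ee_pos: [452.5, -81.9, 73.5]
tcp_rot: [0.675, 0.738, 0.0, 0.0]
wrist_force: [-2.5, -0.3, 3.7]
opening: 0.5
```

```bash
python3 -m crank '[[0,0,-1,0,0,0,0],[0,0,-1,0,0,0,0],[0,0,-1,0,0,0,0],[0,0,0,0,0,0,0],[0,0,0,0,0,0,0]]'
```

```text
time_s: 8.2
ee_pos: [452.7, -82.0, 71.7]
tcp_rot: [0.675, 0.738, -0.0, -0.0]
wrist_force: [-5.6, 1.9, 12.3]
opening: 0.7
```

The tab is on its hard stop: 12 N, tips 22.5 mm below the strip. Lifting clear.

```bash
python3 -m crank '[[0,0,5,0,0,0,0],[0,0,15,0,0,0,0],[-5,0,30,0,0,0,0],[-10,0,40,0,0,0,0],[-10,0,40,0,0,0,0],[-20,0,30,0,0,0,0],[0,0,0,0,0,0,0],[0,0,0,0,0,0,0],[0,0,0,0,0,0,0]]'; python3 - <<'E'
from h import *
a=np.radians(5.12);R=np.array([[np.cos(a),-np.sin(a)],[np.sin(a),np.cos(a)]])
for n in ("scene","side"):
    p=snapshot(n);cv2.imwrite(f"pics/{n}9.png",p["image"][:,:,::-1])
    w,c=cloud(p);k=(w[:,:2]-[450.3,-45.9])@R+[-124,0]
    m=(k[:,0]>-75)&(k[:,0]<110)&(k[:,1]>60)&(k[:,1]<180)&(w[:,2]>60)&(w[:,2]<115)
    f=np.polyfit(k[m,0],w[m,2],1);print(n,'lid slope',f)
    t=(abs(k[:,0]+124)<8)&(abs(k[:,1]+37)<15)&(w[:,2]<90);print('tab z',np.median(w[t,2]),t.sum())
    for l in ("pin_holder","wire_spool","shears","pine_pot","mug","jar","notebook"):
        print(l,[np.round(x["at"],0) for x in spot_point(p,l)[:1]])
print(observe()["ee_pos"],observe()["wrist_force"])
E
```

```text
time_s: 9.1
ee_pos: [407.0, -81.7, 228.3]
tcp_rot: [0.675, 0.738, -0.0, -0.001]
wrist_force: [0.0, 0.0, -0.6]
opening: 0.3
scene lid slope [-0.12360883 90.74967512]
tab z 53.31465578123817 84
pin_holder [array([361.,  -9.,  -4.])]
wire_spool [array([ 361., -183.,   -0.])]
shears [array([349., 102.,  -3.])]
pine_pot [array([586., 272.,   3.])]
mug [array([ 484., -334.,    5.])]
jar [array([418., 264.,  -2.])]
notebook [array([413., 264.,   2.])]
side lid slope [-0.12367056 90.83152463]
tab z 54.0736876590596 60
pin_holder [array([353., -12.,   1.])]
wire_spool [array([ 365., -181.,   -1.])]
shears [array([350., 103.,   0.])]
pine_pot [array([589., 267.,  -1.])]
mug [array([ 486., -335.,   -3.])]
jar [array([ 603., -307.,    2.])]
notebook [array([418., 263.,   2.])]
[407.42047627 -82.00407288 230.23605018] [-0.45573117  0.79991938  0.59025975]
```

View pics/side9.png

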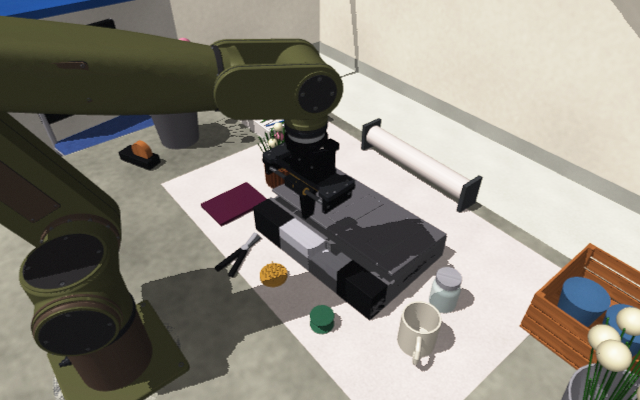

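The picture shows the gripper clear above the case (about 310, 180), the lid raised, and the bystanders where they were. Lid slope is 0.123 and the tab surface is at z ≈ 53–54. Handing in.

```bash
python3 -c "
from workcell import *
print(close_job())"
```

```text
the job is handed in; nothing more can be done
None
```

The case is open: the release tab is fully down, the lid stands ajar, and the arm is clear. The job was handed in at about 10 s on the robot's clock, but it reports no verdict.

- **Finding the notch:** With the fingers closed I set the tips on the strip 72 mm left of its middle and pressed with about 11 N. I ran them right at about 5 N until the force vanished and the tips dropped 1.5 mm.
- **Pressing the tab:** I centred at about y = -36 mm and pressed to the hard stop, where the force rose to 12 N with the tips 22.5 mm below the strip. Then I lifted straight up and backed away.
- **Last checks:** Both cameras gave a lid slope of about 0.123 rad. The tab surface measured z ≈ 53–54 mm, where 53 is fully down. The wrist force was about zero.
- **Bystanders:** All seven were found within about 7 mm of where they started, which is close to the networks' own error. One reading disagreed: from the scene camera the network reported the jar at the notebook's place. The side camera had it unmoved at (603, -307), so I took the first as a false detection.

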